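# Unstack a folded cover for welding and put its spacer board away

### The arm

A 6-joint arm with a two-finger parallel gripper is mounted at the origin on the work surface. World frame = base frame: x ahead of the robot, y to its left, z up, the work surface at z = 0. Lengths are in mm, angles in rad, forces in N, time in s.
With the tool pointing down it reaches from about 300 to 875 mm from the base axis. Payload 6.4 kg.
Tool frame: the origin (TCP) lies on the mounting face of the last link; the fingertips stand 173 mm ahead of it and the grasp point (between the pads) lies 155 mm ahead of it; x points along the fingers, z is the direction in which the jaws open and shut, and the axes are right-handed (so a half turn about x gives the same grasp; the last joint's range is limited). The gripper opens to 85 mm and grips with 20 to 120 N. Pads are 22 mm wide; open, the fingers measure 114 mm over their backs; the gripper's body (76 mm by 85 mm) begins 54 mm behind the grasp point. The pads swing forward as they close: fully open they stand 13 mm farther back than shut.
Start: joints at [1.114, 0.181, 1.607, -0, 1.354, -0.206], TCP at [142.691, 557.03, 404.688] pointing down, gripper open.
Joint ranges: [-2.99, 2.99], [-0.89, 2.07], [0.3, 2.58], [-1.14, 4.28], [0, 2.63], [-3.12, 3.12]. Speed limits (rad/s): [2.57, 2.57, 3.01, 3.14, 3.14, 3.14].

### API

Orientations are given as a rotation vector (axis times angle).
In Python, from cell import env gives the robot as it stands.
- The arm moves only by the tool send_rows, never from a script. Its argument "steps" is a list of rows, each an object with "fingers": the gripper command: -1 is fully open, 1 is shut, values between are in proportion; "slide": the shift along the world's x, y, z in mm, a list of three; "twist": the turn, a rotation vector about the world's x, y, z in rad, a list of three. A call has 1 to 12 rows; each row is the pose to reach, as a shift and turn from the pose commanded when the call began; what a row does not reach only later rows make up. A row lasts 1/8 s, in which the tool goes at most 62.5 mm and 10.7 degrees, less where a joint would pass 70% of its speed; a pose out of reach is approached as far as the arm can. A call with a gripper value outside its range is refused whole. The fingers move at their own pace and stop on an object; "force" is the grip in N (left out, the last holds). Time passes only in rows, so rows that repeat a pose let the fingers close. It gives the time, the measured TCP pose, the force and the opening at its end, in the units of the state.
- env.get_obs(): the state, without advancing time (a new reading comes with each control period).
- env.camera(name): name is "side" or "top" or "wrist"; returns the picture (384x512x3 uint8, red, green, blue); there is no depth.
- env.camera_params(name): a dict with "fx", "fy", "cx", "cy" (pixels), "k1" (the pictures are not rectified: a ray, as slopes to the right and down, at radius r is drawn at 1 + k1 r^2 times it, then the intrinsics apply), "R" (3x3) and "t" (3): a world point X has camera coordinates R X + t; the wrist camera has in their place "tool_from_camera" (4x4, takes a point from camera to tool coordinates, whose origin is the TCP and whose axes are the tool frame's). Camera axes: x right, y down, z forward; pixel columns grow to the right and rows downward; lengths in mm; the calibration is good to about 2 mm. A picture is of the moment at which its call begins: read the wrist's pose just before it. camera_params takes no time and is no camera call.
- env.sign_off(): hands the job in, once; it reports no verdict.
The state is a dict: "time": time; "joint_positions": joint angles; "dq": joint speeds; "effort": joint torques, N m; "tcp_pos": TCP position; "orientation": TCP orientation; "wrist_force": force on the tool from outside, world axes, zero at the start; "moment": the same for the moment, N m; "gripper_width": finger opening in mm.
Only numpy, scipy, OpenCV 4.12 (cv2) and the standard library are available. Lean on these libraries where they do the work, as an engineer would, in place of code of your own. Each camera call takes 0.05 s, during which the arm holds its last target.

### The job

Take the top bare-metal cover off the stack and set it down, right way up, centred and square between the yellow corner marks on the green welding fixture. Then take the plywood spacer board that lay under it and lay it squarely on top of the pile of plywood spacers, without pushing that pile away. Set both down, do not drop them.

Things in the scene. Friction and masses are not known exactly. Their poses are not given: they have to be found in the camera images.
- cover: Upper of two alike bare-metal covers in the stack, loose: 120 (x) x 40 (y) x 40 mm high, upright long sides, ends sloping in above 22 mm so the flat top is 80 x 40 mm, two dark holes in it; 0.2 to 0.4 kg. Origin: centre of underside, z up; ends alike. Stack from below: fixed dark wood base 15 mm high, lower cover, spacer board, this cover, all nearly parallel.
- spacer: Loose plywood spacer board between the two covers of the stack: 140 (x) x 54 (y) x 18 mm (z), 0.07 to 0.14 kg. Origin: centre of underside, z up. It rests on the lower cover's 80 x 40 mm flat top (underside 55 mm above the table), overhanging 7 mm along each long side. Only the upper cover lies on it.
- fixture: Fixed green welding fixture plate, 180 (x) x 100 (y) x 12 mm. Origin: centre of underside, z up. The cover stands on its top face, centred over the origin, length along x. Yellow corner marks lie 3 to 5 mm outside the cover's place. A brass stop bar, 8 x 60 mm, 18 mm above the plate, stands at the +x end, 22 mm past the cover's place.
- pile_top: Topmost of two loose plywood spacers in the spacer pile on a blue base plate: 140 (x) x 54 (y) x 18 mm, same as the stack's spacer board. Origin: centre of underside (28 mm above the table), z up; top face 18 mm above it. A similar pile on a like blue base, of two 12 mm bare steel plates, is not the spacer pile.
Not all that is in view belongs to the job. What is shaped like the spacer but purple is not meant.

How it is judged:
By the outcome, as a careful person would: the job done as asked, in the order asked, and still so for the second after the job is handed in, with the robot touching nothing.
It also fails if it takes over 72 s, if anything falls off the work surface, if the arm or the gripper's body presses on something with over 40 N, if the wrist force passes 120 N, or if a joint passes its speed limit or range.

## Working session

There is one attempt and no reset: what is moved stays moved. The work goes in short steps, Python scripts to look and compute and a tool call to move; the robot and the scene stay as the last step left them, time stands still between calls to the robot, and variables do not carry over. Pictures are saved under pics/ and viewed, and the job is handed in when it is done.

Besides the shell and the picture viewer there is one more tool, called as a command line: name --argument value ..., lists and objects as JSON in quotes. send_rows: Moves the arm, as the interface text tells. Its arguments: {"type":"object","properties":{"steps":{"type":"array"},"force":{"type":"number"}},"required":["steps"]}

```bash
mkdir -p pics; ls; python3 - <<'E'
from cell import env
import cv2
o=env.get_obs()
print(o)
for n in("top","side","wrist"):
    im=env.camera(n); cv2.imwrite(f"pics/{n}0.png",im[:,:,::-1]); print(n,env.camera_params(n))
E
```

```text
pics
{'time': 0.0, 'joint_positions': array([ 1.11367680e+00,  1.81551701e-01,  1.60798965e+00,  2.73670745e-06,
        1.35378693e+00, -2.06299131e-01]), 'dq': array([ 0.00269224, -0.00042906, -0.00075046, -0.00222371, -0.001107  ,
        0.00066156]), 'effort': array([ 1.98846792e-03, -4.44868541e+01, -3.51340520e+01,  7.35893445e-05,
        9.06465197e-03,  1.42925518e-05]), 'tcp_pos': array([142.5857661 , 556.78725484, 403.78676018]), 'orientation': array([-1.02333413,  1.31907205,  1.02206924]), 'wrist_force': array([-0.14963357,  0.30884762, -0.64491599]), 'moment': array([ 0.02256359,  0.00346049, -0.03936941]), 'gripper_width': 85.50229694534674}
top {'fx': 438.321601356308, 'fy': 438.321601356308, 'cx': 257.17389128639223, 'cy': 193.1469338639316, 'k1': 0.03044903611346748, 'R': array([[ 0.00985439, -0.9998882 ,  0.01124628],
       [-0.99571506, -0.0108462 , -0.09183615],
       [ 0.09194786, -0.01029311, -0.99571062]]), 't': array([ -14.18532755,  407.54592384, 1181.85725661])}
side {'fx': 483.4000775928819, 'fy': 483.4000775928819, 'cx': 262.7087606203683, 'cy': 191.76187082810944, 'k1': -0.14043407812006886, 'R': array([[ 8.93737335e-01, -4.48590184e-01,  6.50890560e-04],
       [-2.73909322e-01, -5.46864256e-01, -7.91146743e-01],
       [ 3.55256611e-01,  7.06899096e-01, -6.11626036e-01]]), 't': array([-352.62747449,  148.70638768, 1277.11812121])}
wrist {'fx': 323.109244530188, 'fy': 323.109244530188, 'cx': 259.634076853852, 'cy': 197.45033921860608, 'k1': -0.08068364645756129, 'tool_from_camera': array([[ 4.50106917e-04, -2.73700177e-01,  9.61814957e-01,
         3.02780161e+01],
       [ 4.67825856e-04, -9.61814891e-01, -2.73700377e-01,
         6.84593125e+01],
       [ 9.99999789e-01,  5.73156338e-04, -3.04875516e-04,
         7.29012964e-01],
       [ 0.00000000e+00,  0.00000000e+00,  0.00000000e+00,
         1.00000000e+00]])}
```

View pics/top0.png

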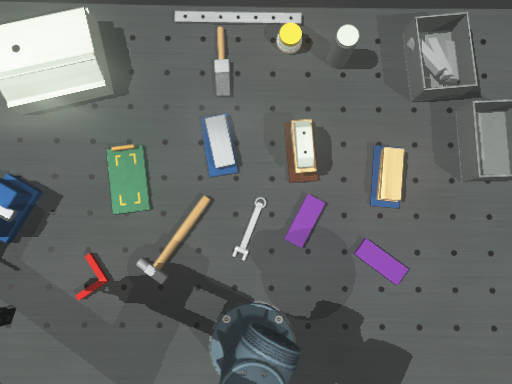

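View pics/side0.png

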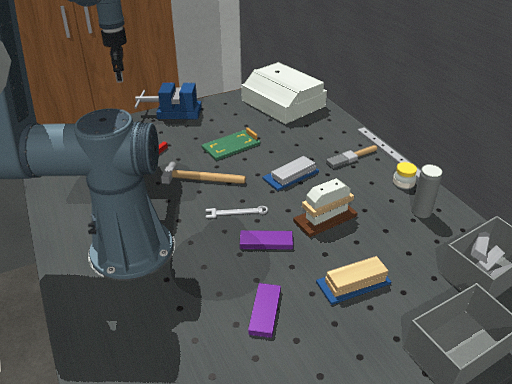

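View pics/wrist0.png

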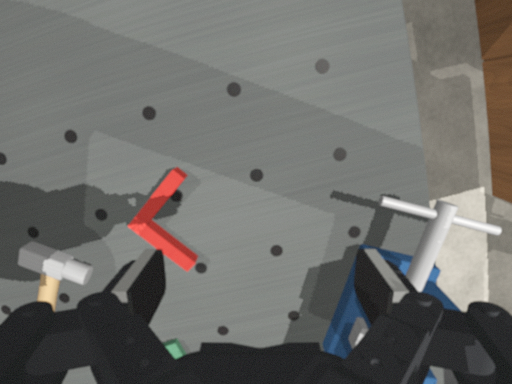

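```bash
cat > h.py <<'E'
import numpy as np, cv2
from scipy.spatial.transform import Rotation as Ro
def cam(env,name,obs=None):
    p=env.camera_params(name)
    if name!="wrist": R=p["R"];t=p["t"]
    else:
        o=obs; T=np.array(p["tool_from_camera"]); A=Ro.from_rotvec(o["orientation"]).as_matrix()
        Rw=A@T[:3,:3]; c=A@T[:3,3]+o["tcp_pos"]; R=Rw.T; t=-R@c
    return dict(K=np.array([[p["fx"],0,p["cx"]],[0,p["fy"],p["cy"]],[0,0,1]]),d=np.array([p["k1"],0,0,0.]),R=np.array(R),t=np.array(t))
def ray(c,uv,z):
    uv=np.array(uv,float).reshape(-1,1,2)
    n=cv2.undistortPoints(uv,c["K"],c["d"]).reshape(-1,2)
    d=np.c_[n,np.ones(len(n))]@c["R"]; o=-c["R"].T@c["t"]
    s=(z-o[2])/d[:,2]; return o+d*s[:,None]
def proj(c,X):
    return cv2.projectPoints(np.array(X,float).reshape(-1,1,3),cv2.Rodrigues(c["R"])[0],c["t"],c["K"],c["d"])[0].reshape(-1,2)
def box(x,y,a,l,w,z):
    c,s=np.cos(a),np.sin(a)
    return np.array([[x+c*i*l/2-s*j*w/2,y+s*i*l/2+c*j*w/2,z] for i,j in((1,1),(1,-1),(-1,-1),(-1,1))])
def rect(pts):
    (x,y),(w,h),a=cv2.minAreaRect(np.array(pts,np.float32)[:,:2]); a=np.radians(a)
    if w<h: w,h,a=h,w,a+np.pi/2
    a=(a+np.pi/2)%np.pi-np.pi/2
    return x,y,w,h,a
E
python3 - <<'E'
from cell import env
from h import *
c=cam(env,"top")
for n,uv,z in(("stack",(303,146),113),("fix",(128,180),12),("pile",(391,174),46),("steel",(220,142),30)):
    print(n,ray(c,uv,z))
for n,uv,z in(("fixends",[(127,146),(131,213)],12),("brass",[(112,149),(133,146)],30),("stackcover",[(302,121),(305,172)],95),("pile",[(392,148),(390,201)],46)):
    p=ray(c,uv,z);print(n,p, np.degrees(np.arctan2(*(p[0]-p[1])[1::-1])))
im=cv2.imread("pics/top0.png")[100:220,90:440]
cv2.imwrite("pics/top0z.png",cv2.resize(im,None,fx=2.28,fy=2.28,interpolation=cv2.INTER_CUBIC))
o=env.get_obs();A=Ro.from_rotvec(o["orientation"]).as_matrix();print(A)
E
```

```text
stack [[ 520.98220724 -124.65558694  113.        ]]
fix [[440.69258916 345.056503    12.        ]]
pile [[ 460.7930732 -369.0820498   46.       ]]
steel [[546.20134277  93.3578664   30.        ]]
fixends [[535.27854705 351.16287487  12.        ]
 [350.17344718 333.59857622  12.        ]] 5.420466793089684
brass [[522.87702943 386.06759863  30.        ]
 [531.94297133 329.73567568  30.        ]] 99.1426661242619
stackcover [[ 590.593581   -124.05376823   95.        ]
 [ 456.73298285 -131.94140373   95.        ]] 3.372211658239344
pile [[ 531.70060327 -372.97471864   46.        ]
 [ 387.94216209 -365.1054155    46.        ]] -3.1332304291097084
[[-6.34825407e-04 -9.68716601e-01  2.48168780e-01]
 [-1.18628382e-03  2.48169385e-01  9.68715928e-01]
 [-9.99999095e-01  3.20566874e-04 -1.30671706e-03]]
```

View pics/top0z.png

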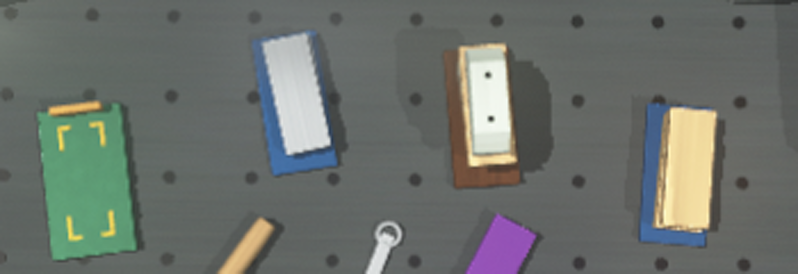

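send_rows --steps '[{"fingers":-1,"slide":[300,-212,0],"twist":[0,0,0.35]},{"fingers":-1,"slide":[300,-212,0],"twist":[0,0,0.35]},{"fingers":-1,"slide":[300,-212,0],"twist":[0,0,0.35]},{"fingers":-1,"slide":[300,-212,0],"twist":[0,0,0.35]},{"fingers":-1,"slide":[300,-212,0],"twist":[0,0,0.35]},{"fingers":-1,"slide":[300,-212,0],"twist":[0,0,0.35]},{"fingers":-1,"slide":[300,-212,0],"twist":[0,0,0.35]},{"fingers":-1,"slide":[300,-212,0],"twist":[0,0,0.35]}]'

```text
time: 1.15
tcp_pos: [442.6, 344.9, 404.2]
orientation: [-1.281, 1.162, 1.282]
wrist_force: [0.4, 0.0, 1.0]
gripper_width: 85.1
```

```bash
cat > look.py <<'E'
import sys,pickle
from cell import env
from h import *
n=sys.argv[1]; name=sys.argv[2] if len(sys.argv)>2 else "wrist"
o=env.get_obs(); im=env.camera(name)[:,:,::-1].copy()
c=cam(env,name,o); pickle.dump((im,c),open(f"{n}.pkl","wb"))
cv2.imwrite(f"pics/{n}.png",im)
print(o["time"],o["tcp_pos"],np.degrees(np.arctan2(*Ro.from_rotvec(o["orientation"]).as_matrix()[1::-1,2])),o["gripper_width"],o["wrist_force"])
E
python3 look.py fix1
```

```text
1.15 [442.60552407 344.85267982 404.21074797] 95.62050001751452 85.13027824410669 [0.37479106 0.01047974 0.98433462]
```

View pics/fix1.png

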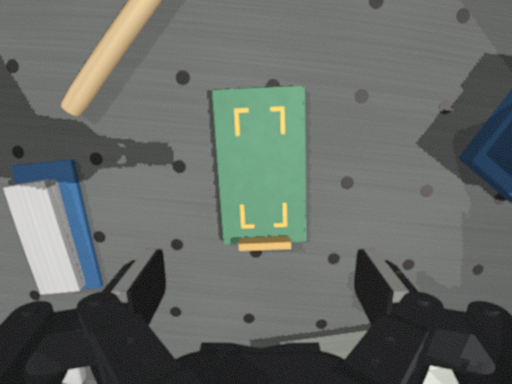

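send_rows --steps '[{"fingers":-1,"slide":[78,-470,0],"twist":[0,0,-0.04]},{"fingers":-1,"slide":[78,-470,0],"twist":[0,0,-0.04]},{"fingers":-1,"slide":[78,-470,0],"twist":[0,0,-0.04]},{"fingers":-1,"slide":[78,-470,0],"twist":[0,0,-0.04]},{"fingers":-1,"slide":[78,-470,0],"twist":[0,0,-0.04]},{"fingers":-1,"slide":[78,-470,0],"twist":[0,0,-0.04]},{"fingers":-1,"slide":[78,-470,0],"twist":[0,0,-0.04]},{"fingers":-1,"slide":[78,-470,0],"twist":[0,0,-0.04]},{"fingers":-1,"slide":[78,-470,0],"twist":[0,0,-0.04]},{"fingers":-1,"slide":[78,-470,0],"twist":[0,0,-0.04]},{"fingers":-1,"slide":[78,-470,0],"twist":[0,0,-0.04]}]'

```text
time: 2.58
tcp_pos: [520.6, -123.0, 404.7]
orientation: [-1.254, 1.179, 1.255]
wrist_force: [-0.9, 0.2, -0.1]
gripper_width: 85.4
```

```bash
python3 look.py st1; python3 - <<'E'
from h import *; import pickle
im,c=pickle.load(open("fix1.pkl","rb"))
hsv=cv2.cvtColor(im,cv2.COLOR_BGR2HSV)
g=cv2.inRange(hsv,(60,90,40),(95,255,255)); y=cv2.inRange(hsv,(18,120,120),(35,255,255))
y[:80]=0;y[:,:215]=0;y[235:]=0
m=cv2.morphologyEx(g|y,cv2.MORPH_CLOSE,np.ones((7,7)))
cs=max(cv2.findContours(m,0,1)[0],key=cv2.contourArea)
print("green z12",rect(ray(c,cs.reshape(-1,2),12)))
ys=np.argwhere(y)[:,::-1]; print(len(ys)); print("yellow",rect(ray(c,ys,12)))
for cc in cv2.findContours(y,0,1)[0]: 
    if cv2.contourArea(cc)>10: print(cc.reshape(-1,2).min(0),cc.reshape(-1,2).max(0))
E
```

```text
2.575 [ 520.6244525  -123.04894404  404.65968065] 93.5422116079966 85.42693139234707 [-0.89693193  0.24766873 -0.09581789]Traceback (most recent call last):
  File "<stdin>", line 8, in <module>
  File "h.py", line 21, in rect
    (x,y),(w,h),a=cv2.minAreaRect(np.array(pts,np.float32)[:,:2]); a=np.radians(a)
                  ~~~~~~~~~~~~~~~^^^^^^^^^^^^^^^^^^^^^^^^^^^^^^^^
cv2.error: OpenCV(4.12.0) /io/opencv/modules/imgproc/src/convhull.cpp:143: error: (-215:Assertion failed) total >= 0 && (depth == CV_32F || depth == CV_32S) in function 'convexHull'
```

View pics/st1.png

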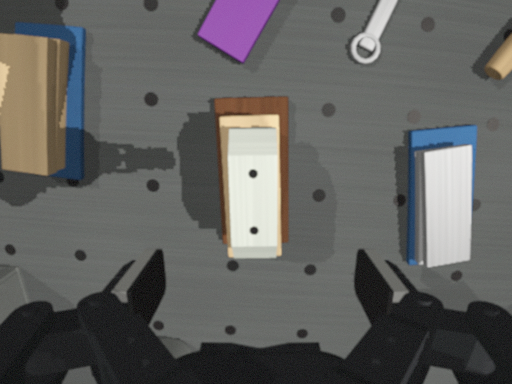

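```bash
sed -i 's/np.array(pts,np.float32)\[:,:2\]/np.ascontiguousarray(np.array(pts)[:,:2],dtype=np.float32)/' h.py; python3 - <<'E'
from h import *; import pickle
im,c=pickle.load(open("fix1.pkl","rb"))
hsv=cv2.cvtColor(im,cv2.COLOR_BGR2HSV)
g=cv2.inRange(hsv,(60,90,40),(95,255,255)); y=cv2.inRange(hsv,(18,120,120),(35,255,255))
y[:80]=0;y[:,:215]=0;y[235:]=0
m=cv2.morphologyEx(g|y,cv2.MORPH_CLOSE,np.ones((7,7)))
cs=max(cv2.findContours(m,0,1)[0],key=cv2.contourArea)
print("green z12",rect(ray(c,cs.reshape(-1,2),12)))
ys=np.argwhere(y)[:,::-1]; print(len(ys)); print("yellow",rect(ray(c,ys,12)))
im,c=pickle.load(open("st1.pkl","rb"))
hsv=cv2.cvtColor(im,cv2.COLOR_BGR2HSV)
# holes
gr=cv2.cvtColor(im,cv2.COLOR_BGR2GRAY)
w=255-gr[165:240,242:266].astype(float); w[w<120]=0
H=[]
for a,b in((0,37),(37,75)):
    q=w[a:b]; v,u=np.mgrid[a:b,0:q.shape[1]]; H.append(((u*q).sum()/q.sum()+242,(v*q).sum()/q.sum()+165))
P=ray(c,H,113); print("holes",H,P,"mid",P.mean(0),np.degrees(np.arctan2(*(P[1]-P[0])[1::-1])))
print("row 200", im[200,222:290].tolist())
cv2.imwrite("pics/st1z.png",cv2.resize(im[90:270,190:320],None,fx=3.3,fy=3.3,interpolation=cv2.INTER_CUBIC))
E
```

```text
green z12 (391.360595703125, 315.21234130859375, 30.23888397216797, 12.876811981201172, np.float64(-0.2911851067412474))
439
yellow (444.0598449707031, 347.2017822265625, 137.9105682373047, 53.87207794189453, np.float64(0.14105449358361488))
holes [(np.float64(252.66399480069325), np.float64(173.30990034662045)), (np.float64(253.54747072015948), np.float64(230.02865686518814))] [[ 506.32058732 -129.25137621  113.        ]
 [ 556.22390532 -125.66970945  113.        ]] mid [ 531.27224632 -127.46054283  113.        ] 4.105200074797494
row 200 [[36, 54, 79], [42, 59, 84], [70, 94, 115], [93, 125, 144], [103, 135, 158], [105, 138, 159], [121, 150, 167], [176, 193, 198], [216, 227, 225], [227, 239, 234], [228, 239, 235], [224, 236, 232], [223, 234, 231], [224, 235, 232], [224, 235, 232], [226, 237, 233], [227, 238, 234], [226, 236, 233], [224, 236, 231], [224, 235, 232], [226, 236, 233], [227, 238, 234], [226, 237, 233], [225, 236, 232], [225, 236, 232], [226, 236, 233], [226, 237, 234], [228, 239, 235], [227, 238, 234], [228, 238, 235], [225, 236, 232], [224, 235, 232], [222, 233, 230], [223, 233, 230], [221, 232, 229], [222, 233, 230], [221, 231, 228], [222, 232, 229], [222, 232, 229], [222, 232, 230], [223, 234, 231], [225, 235, 232], [224, 235, 232], [222, 234, 231], [223, 233, 230], [223, 234, 230], [223, 234, 230], [224, 235, 231], [226, 236, 233], [224, 236, 231], [224, 236, 231], [224, 235, 232], [225, 236, 232], [225, 236, 232], [220, 232, 231], [196, 219, 229], [175, 211, 229], [161, 203, 223], [123, 164, 183], [69, 97, 123], [40, 62, 100], [41, 65, 102], [47, 69, 106], [49, 73, 108], [53, 74, 113], [60, 77, 112], [73, 85, 101], [87, 92, 95]]
```

View pics/st1z.png

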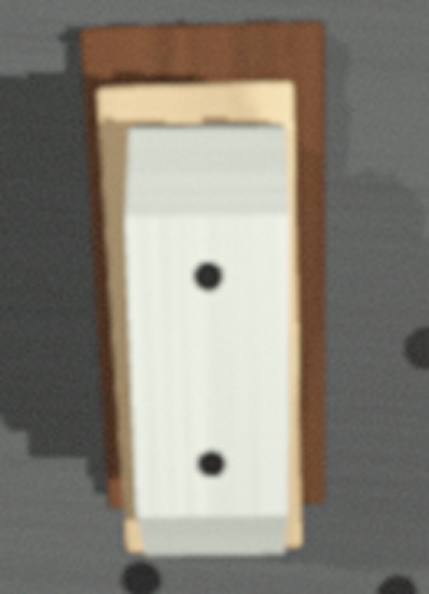

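```bash
python3 - <<'E'
from h import *; import pickle
im,c=pickle.load(open("fix1.pkl","rb"))
hsv=cv2.cvtColor(im,cv2.COLOR_BGR2HSV); print(hsv[170,260],hsv[110,230])
g=cv2.inRange(hsv,(55,70,40),(100,255,255)); y=cv2.inRange(hsv,(15,90,120),(35,255,255))
y[:80]=0;y[:,:215]=0;y[235:]=0
m=cv2.morphologyEx(g|y,cv2.MORPH_CLOSE,np.ones((7,7)))
cs=max(cv2.findContours(m,0,1)[0],key=cv2.contourArea)
print("green z12",rect(ray(c,cs.reshape(-1,2),12)),cv2.boundingRect(cs))
print(cv2.boxPoints(cv2.minAreaRect(cs)))
cv2.imwrite("pics/fix1z.png",cv2.resize(im[80:255,205:315],None,fx=3.4,fy=3.4,interpolation=cv2.INTER_CUBIC))
im,c=pickle.load(open("st1.pkl","rb"))
for n,uv,z in(("top",[(228.8,154.5),(276.7,154.5),(276.7,246.7),(231.2,247)],113),("spacer",[(219.4,116.7),(279.4,114.8),(281.2,255.8),(228.5,257.3)],73)):
    P=ray(c,uv,z); print(n,P.round(1).tolist(),P.mean(0),[np.degrees(np.arctan2(*(P[a]-P[b])[1::-1])) for a,b in((2,1),(3,0),(1,0),(2,3))],[np.linalg.norm(P[a]-P[b]) for a,b in((2,1),(3,0),(1,0),(2,3))])
E
```

```text
[ 72  85 168] [ 72  85 168]
green z12 (443.25775146484375, 346.8360900878906, 179.8721923828125, 100.11576080322266, np.float64(0.13853263815649974)) (212, 86, 94, 158)
[[211.67677   88.14174 ]
 [303.93826   85.116776]
 [309.03625  240.6054  ]
 [216.77475  243.63036 ]]
top [[492.0, -149.5, 113.0], [489.6, -110.7, 113.0], [570.7, -104.4, 113.0], [573.5, -144.4, 113.0]] [ 531.42874017 -127.2471042   113.        ] [np.float64(4.402586495383706), np.float64(3.548091985735168), np.float64(93.54218585655381), np.float64(94.00742244891428)] [np.float64(81.36465257121503), np.float64(81.68114805190976), np.float64(38.89320108235784), np.float64(40.10789623279314)]
spacer [[463.9, -162.9, 73.0], [458.9, -108.5, 73.0], [598.7, -95.6, 73.0], [603.7, -149.5, 73.0]] [ 531.30411931 -129.09065283   73.        ] [np.float64(5.264231190648158), np.float64(5.4688334723543575), np.float64(95.27155011089297), np.float64(95.39336655906324)] [np.float64(140.3552149613556), np.float64(140.47113649927775), np.float64(54.63353843013401), np.float64(54.13205643313436)]
```

View pics/fix1z.png

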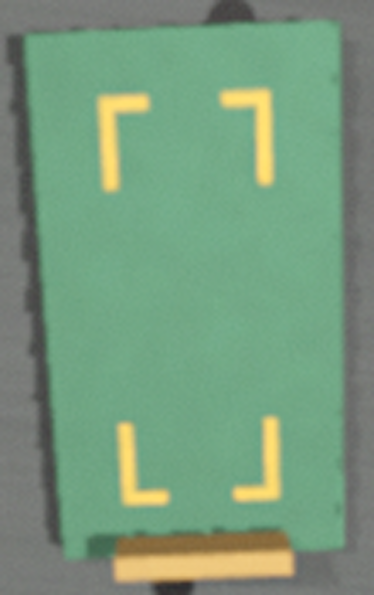

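send_rows --steps '[{"fingers":-1,"slide":[10.6,-2.3,-50],"twist":[0,0,0.01]},{"fingers":-1,"slide":[10.6,-2.3,-95],"twist":[0,0,0.01]},{"fingers":-1,"slide":[10.6,-2.3,-125],"twist":[0,0,0.01]},{"fingers":-1,"slide":[10.6,-2.3,-145],"twist":[0,0,0.01]},{"fingers":-1,"slide":[10.6,-2.3,-154.7],"twist":[0,0,0.01]},{"fingers":-1,"slide":[10.6,-2.3,-154.7],"twist":[0,0,0.01]},{"fingers":-1,"slide":[10.6,-2.3,-154.7],"twist":[0,0,0.01]},{"fingers":-0.2,"slide":[10.6,-2.3,-154.7],"twist":[0,0,0.01]},{"fingers":-0.2,"slide":[10.6,-2.3,-154.7],"twist":[0,0,0.01]},{"fingers":-0.2,"slide":[10.6,-2.3,-154.7],"twist":[0,0,0.01]}]' --force 30

```text
time: 3.88
tcp_pos: [531.4, -127.3, 250.3]
orientation: [-1.26, 1.176, 1.259]
wrist_force: [-0.3, 0.3, -0.2]
gripper_width: 51.1
```

```bash
python3 look.py g1
```

```text
3.875 [ 531.35339994 -127.34467878  250.28028662] 93.9598962081935 51.118007161244265 [-0.29257788  0.33801939 -0.20418166]
```

View pics/g1.png

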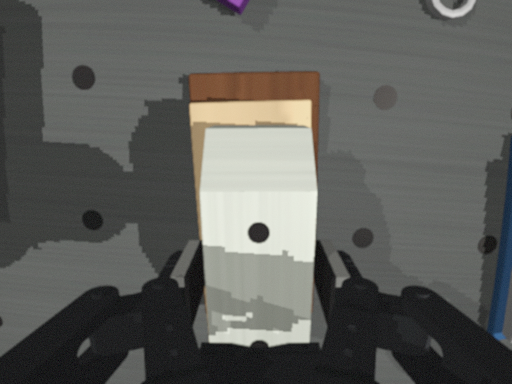

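send_rows --steps '[{"fingers":1,"slide":[0,0,0],"twist":[0,0,0]},{"fingers":1,"slide":[0,0,0],"twist":[0,0,0]},{"fingers":1,"slide":[0,0,0],"twist":[0,0,0]},{"fingers":1,"slide":[0,0,0],"twist":[0,0,0]},{"fingers":1,"slide":[0,0,2],"twist":[0,0,0]},{"fingers":1,"slide":[0,0,6],"twist":[0,0,0]},{"fingers":1,"slide":[0,0,15],"twist":[0,0,0]},{"fingers":1,"slide":[0,0,35],"twist":[0,0,0]},{"fingers":1,"slide":[0,0,65],"twist":[0,0,0]},{"fingers":1,"slide":[0,0,80],"twist":[0,0,0]},{"fingers":1,"slide":[0,0,80],"twist":[0,0,0]}]' --force 45

```text
time: 5.3
tcp_pos: [531.7, -127.4, 331.3]
orientation: [-1.262, 1.175, 1.257]
wrist_force: [0.0, 0.3, -4.0]
gripper_width: 39.5
```

```bash
python3 look.py g2;python3 look.py g2s side
```

```text
5.3 [ 531.67588931 -127.3935136   331.33372348] 93.96846849208218 39.48339659236571 [ 0.01351894  0.29301757 -3.95995288]
5.35 [ 531.21296466 -127.20762839  330.01729944] 93.9668690191586 39.57205574190444 [-1.63885098e-04 -2.09613785e-01 -4.12979128e+00]
```

View pics/g2.png

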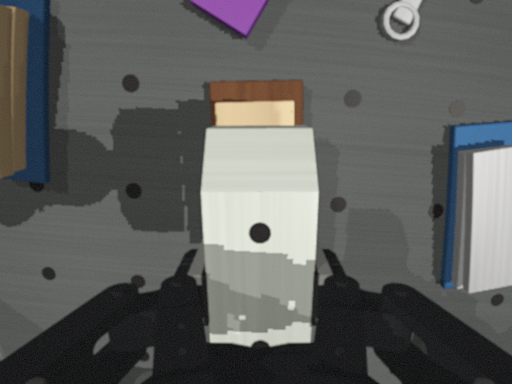

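View pics/g2s.png

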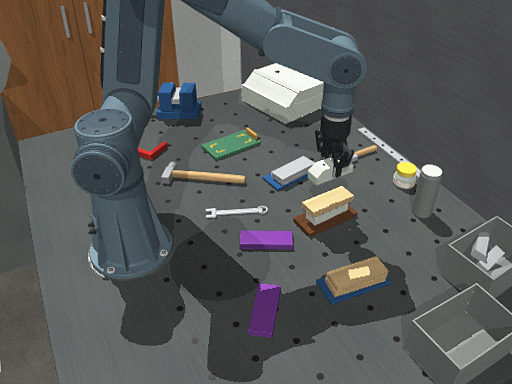

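```bash
python3 - <<'E'
from h import *; import pickle
im,c=pickle.load(open("g2.pkl","rb"))
cv2.imwrite("pics/g2z.png",cv2.resize(im[110:260,180:340],None,fx=4,fy=4,interpolation=cv2.INTER_CUBIC))
T=np.array([531.676,-127.394,331.334]);z=T[2]-137.3
a=np.radians(3.97);
g=cv2.cvtColor(im,cv2.COLOR_BGR2GRAY)[215:250,240:280]; m=(g<90).astype(np.uint8); M=cv2.moments(m,True); h=(M["m10"]/M["m00"]+240,M["m01"]/M["m00"]+215)
for n,uv in(("hole",[h]),("edge",[(202.5,189.5),(318.5,189.5)]),("row225",[(203,225),(317,225)])):
    P=ray(c,uv,z)-T
    print(n,uv,[(round(p[0]*np.cos(a)+p[1]*np.sin(a),2),round(-p[0]*np.sin(a)+p[1]*np.cos(a),2)) for p in P])
E
```

```text
hole [(259.5016722408027, 232.52173913043478)] [(np.float64(-24.55), np.float64(0.12))]
edge [(202.5, 189.5), (318.5, 189.5)] [(np.float64(-40.33), np.float64(-19.42)), (np.float64(-40.37), np.float64(20.32))]
row225 [(203, 225), (317, 225)] [(np.float64(-27.35), np.float64(-19.88)), (np.float64(-27.4), np.float64(20.45))]
```

View pics/g2z.png

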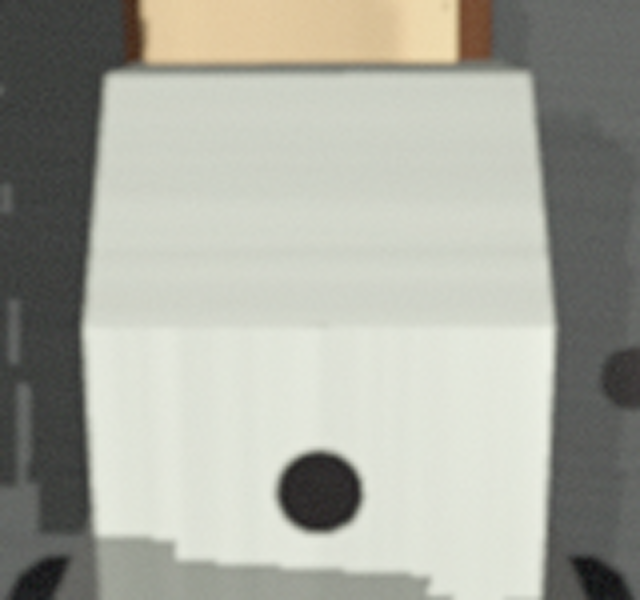

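send_rows --steps '[{"fingers":1,"slide":[-12,45,0],"twist":[0,0,0.03]},{"fingers":1,"slide":[-22,95,0],"twist":[0,0,0.07]},{"fingers":1,"slide":[-32,150,0],"twist":[0,0,0.07]},{"fingers":1,"slide":[-42,205,0],"twist":[0,0,0.07]},{"fingers":1,"slide":[-52,260,0],"twist":[0,0,0.07]},{"fingers":1,"slide":[-62,315,0],"twist":[0,0,0.07]},{"fingers":1,"slide":[-72,370,0],"twist":[0,0,0.07]},{"fingers":1,"slide":[-82,420,0],"twist":[0,0,0.07]},{"fingers":1,"slide":[-87.8,455,-15],"twist":[0,0,0.07]},{"fingers":1,"slide":[-87.8,474.3,-40],"twist":[0,0,0.07]},{"fingers":1,"slide":[-87.8,474.3,-80],"twist":[0,0,0.07]},{"fingers":1,"slide":[-87.8,474.3,-105],"twist":[0,0,0.07]}]'

```text
time: 6.9
tcp_pos: [441.9, 346.8, 221.4]
orientation: [-1.311, 1.145, 1.314]
wrist_force: [-0.3, -0.1, -3.0]
gripper_width: 39.6
```

send_rows --steps '[{"fingers":1,"slide":[0,0,-10],"twist":[0,0,0]},{"fingers":1,"slide":[0,0,-15],"twist":[0,0,0]},{"fingers":1,"slide":[0,0,-15],"twist":[0,0,0]},{"fingers":1,"slide":[0,0,-15],"twist":[0,0,0]}]'

```text
time: 7.4
tcp_pos: [444.0, 347.2, 211.1]
orientation: [-1.311, 1.138, 1.31]
wrist_force: [0.2, 0.7, -3.8]
gripper_width: 39.6
```

```bash
python3 look.py p1; python3 - <<'E'
import cv2
im=cv2.imread("pics/p1.png")
cv2.imwrite("pics/p1z.png",cv2.resize(im[90:260,160:360],None,fx=3.5,fy=3.5,interpolation=cv2.INTER_CUBIC))
E
```

```text
7.4 [444.04325839 347.22511549 211.12256342] 97.96629256302329 39.633279901492145 [ 0.15648559  0.67105428 -3.82647967]
```

View pics/p1z.png

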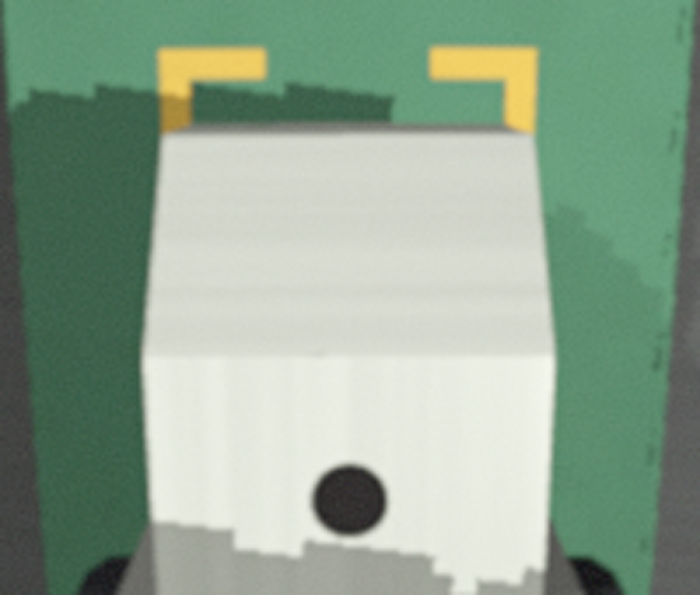

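```bash
python3 - <<'E'
from h import *; import pickle
im,c=pickle.load(open("p1.pkl","rb"))
T=np.array([444.043,347.225,211.12])
a=np.radians(7.966)
def q(P): return [(round(p[0]*np.cos(a)+p[1]*np.sin(a),2),round(-p[0]*np.sin(a)+p[1]*np.cos(a),2)) for p in P-T]
z=lambda u,v:(u/3.5+160-.36,v/3.5+90-.36)
print(q(ray(c,[z(158,48),z(538,48),z(193,80),z(503,80)],12)))
print("edge",q(ray(c,[z(143,354),z(554,354)],T[2]-137.3)),"hole",q(ray(c,[z(349,500)],T[2]-137.3)))
print("side of plate",q(ray(c,[z(8,100),z(690,100),z(46,560),z(652,560)],12)))
E
```

```text
[(np.float64(-69.34), np.float64(-27.37)), (np.float64(-69.36), np.float64(27.53)), (np.float64(-64.78), np.float64(-22.44)), (np.float64(-64.8), np.float64(22.6))]
edge [(np.float64(-39.94), np.float64(-19.92)), (np.float64(-39.95), np.float64(20.36))] hole [(np.float64(-24.61), np.float64(0.27))]
side of plate [(np.float64(-62.16), np.float64(-49.8)), (np.float64(-62.2), np.float64(50.26)), (np.float64(11.34), np.float64(-49.48)), (np.float64(11.31), np.float64(49.97))]
```

send_rows --steps '[{"fingers":1,"slide":[0,0,-10],"twist":[0,0,0]},{"fingers":1,"slide":[0,0,-17],"twist":[0,0,0]},{"fingers":1,"slide":[0,0,-19.5],"twist":[0,0,0]},{"fingers":1,"slide":[0,0,-20.5],"twist":[0,0,0]},{"fingers":1,"slide":[0,0,-20.5],"twist":[0,0,0]},{"fingers":1,"slide":[0,0,-20.5],"twist":[0,0,0]}]'

```text
time: 8.2
tcp_pos: [443.6, 347.1, 189.7]
orientation: [-1.311, 1.14, 1.311]
wrist_force: [0.5, -0.3, -3.8]
gripper_width: 39.7
```

```bash
python3 look.py p2
```

```text
8.2 [443.62317362 347.07540362 189.65307355] 97.97454577563748 39.66509953628339 [ 0.46665876 -0.31809159 -3.81273727]
```

send_rows --steps '[{"fingers":1,"slide":[0,0,-0.5],"twist":[0,0,0]},{"fingers":1,"slide":[0,0,-0.5],"twist":[0,0,0]},{"fingers":1,"slide":[0,0,-0.8],"twist":[0,0,0]},{"fingers":1,"slide":[0,0,-0.8],"twist":[0,0,0]}]'

```text
time: 8.75
tcp_pos: [443.6, 347.1, 189.2]
orientation: [-1.311, 1.14, 1.311]
wrist_force: [-2.5, -2.6, 4.1]
gripper_width: 39.5
```

send_rows --steps '[{"fingers":-0.1,"slide":[0,0,0],"twist":[0,0,0]},{"fingers":-0.3,"slide":[0,0,0],"twist":[0,0,0]},{"fingers":-0.6,"slide":[0,0,0],"twist":[0,0,0]},{"fingers":-1,"slide":[0,0,0],"twist":[0,0,0]},{"fingers":-1,"slide":[0,0,20],"twist":[0,0,0]},{"fingers":-1,"slide":[0,0,60],"twist":[0,0,0]},{"fingers":-1,"slide":[0,0,110],"twist":[0,0,0]},{"fingers":-1,"slide":[0,0,150],"twist":[0,0,0]},{"fingers":-1,"slide":[0,0,150],"twist":[0,0,0]},{"fingers":-1,"slide":[0,0,150],"twist":[0,0,0]}]'

```text
time: 10.0
tcp_pos: [443.2, 346.9, 339.3]
orientation: [-1.311, 1.139, 1.311]
wrist_force: [0.0, -0.5, -1.1]
gripper_width: 85.5
```

```bash
python3 look.py p3; python3 - <<'E'
import cv2
im=cv2.imread("pics/p3.png")
cv2.imwrite("pics/p3z.png",cv2.resize(im[50:280,195:335],None,fx=2.6,fy=2.6,interpolation=cv2.INTER_CUBIC))
E
```

```text
10.0 [443.22275873 346.94088445 339.27263215] 97.97536953809876 85.47291133607456 [ 0.00751276 -0.45354698 -1.103417  ]
```

View pics/p3z.png

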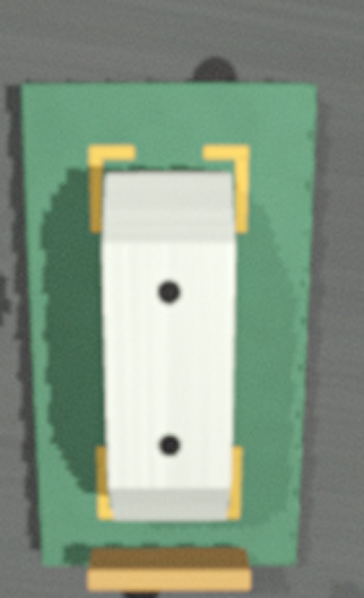

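```bash
python3 - <<'E'
from h import *; import pickle
im,c=pickle.load(open("p3.pkl","rb"))
T=np.array([443.4,347.0,0])
a=np.radians(7.97)
def q(P): return [tuple(float(x) for x in np.round((p[0]*np.cos(a)+p[1]*np.sin(a),-p[0]*np.sin(a)+p[1]*np.cos(a)),1)) for p in P-T]
z=lambda u,v:((u+.5)/2.6+195-.5,(v+.5)/2.6+50-.5)
Z=lambda L,h:q(ray(c,[z(*p) for p in L],h))
print("marks",Z([(89,146),(249,146),(99,519),(241,519)],12))
print("plate",Z([(22,83),(317,83),(44,566),(296,566)],12))
print("farshoulder base",Z([(105,170),(235,170)],12),"shoulder",Z([(112,520),(229,520)],34))
print("top",Z([(101,240),(236,240),(107,489),(233,489)],52),"holes",Z([(169,292),(169.5,445)],52))
E
```

```text
marks [(-68.5, -27.1), (-68.6, 27.7), (70.4, -26.7), (70.4, 28.2)]
plate [(-89.4, -49.3), (-89.5, 50.2), (90.8, -48.9), (90.7, 50.4)]
farshoulder base [(-60.5, -21.8), (-60.5, 23.0)] shoulder [(60.5, -20.0), (60.5, 21.8)]
top [(-40.7, -20.4), (-40.8, 20.7), (40.9, -20.1), (40.8, 21.5)] holes [(-24.8, 0.3), (25.4, 0.5)]
```

send_rows --steps '[{"fingers":-1,"slide":[87.5,-476,21],"twist":[0,0,-0.045]},{"fingers":-1,"slide":[87.5,-476,21],"twist":[0,0,-0.045]},{"fingers":-1,"slide":[87.5,-476,21],"twist":[0,0,-0.045]},{"fingers":-1,"slide":[87.5,-476,21],"twist":[0,0,-0.045]},{"fingers":-1,"slide":[87.5,-476,21],"twist":[0,0,-0.045]},{"fingers":-1,"slide":[87.5,-476,21],"twist":[0,0,-0.045]},{"fingers":-1,"slide":[87.5,-476,21],"twist":[0,0,-0.045]},{"fingers":-1,"slide":[87.5,-476,21],"twist":[0,0,-0.045]},{"fingers":-1,"slide":[87.5,-476,21],"twist":[0,0,-0.045]},{"fingers":-1,"slide":[87.5,-476,21],"twist":[0,0,-0.045]},{"fingers":-1,"slide":[87.5,-476,21],"twist":[0,0,-0.045]},{"fingers":-1,"slide":[87.5,-476,21],"twist":[0,0,-0.045]}]'

```text
time: 11.55
tcp_pos: [530.9, -127.7, 359.5]
orientation: [-1.279, 1.162, 1.28]
wrist_force: [-0.4, -0.2, 0.8]
gripper_width: 85.5
```

```bash
python3 look.py st2; python3 - <<'E'
import cv2
im=cv2.imread("pics/st2.png")
cv2.imwrite("pics/st2z.png",cv2.resize(im[80:290,190:330],None,fx=2.8,fy=2.8,interpolation=cv2.INTER_CUBIC))
E
```

```text
11.55 [ 530.91717228 -127.69299432  359.53777124] 95.49893786025056 85.48962245623379 [-0.35718969 -0.21344271  0.79433858]
```

View pics/st2z.png

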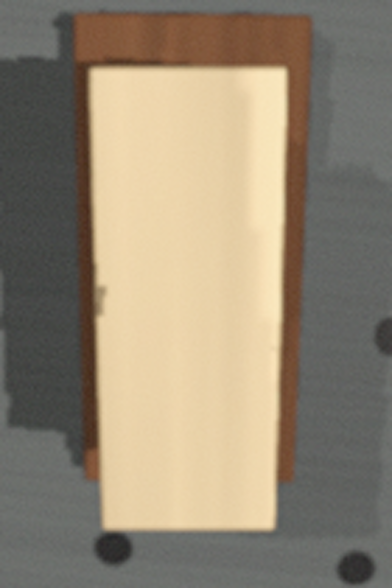

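send_rows --steps '[{"fingers":-1,"slide":[-66,-240,0],"twist":[0,0,-0.15]},{"fingers":-1,"slide":[-66,-240,0],"twist":[0,0,-0.15]},{"fingers":-1,"slide":[-66,-240,0],"twist":[0,0,-0.15]},{"fingers":-1,"slide":[-66,-240,0],"twist":[0,0,-0.15]},{"fingers":-1,"slide":[-66,-240,0],"twist":[0,0,-0.15]},{"fingers":-1,"slide":[-66,-240,0],"twist":[0,0,-0.15]},{"fingers":-1,"slide":[-66,-240,0],"twist":[0,0,-0.15]},{"fingers":-1,"slide":[-66,-240,0],"twist":[0,0,-0.15]}]'

```text
time: 12.6
tcp_pos: [465.6, -367.6, 359.8]
orientation: [-1.169, 1.234, 1.17]
wrist_force: [-0.3, 0.1, 0.6]
gripper_width: 85.4
```

```bash
python3 look.py pl1; python3 - <<'E'
import cv2
im=cv2.imread("pics/pl1.png")
cv2.imwrite("pics/pl1z.png",cv2.resize(im[70:280,190:330],None,fx=2.8,fy=2.8,interpolation=cv2.INTER_CUBIC))
from h import *; import pickle
im,c=pickle.load(open("st2.pkl","rb"))
z=lambda u,v:((u+.5)/2.8+190-.5,(v+.5)/2.8+80-.5)
P=ray(c,[z(*p) for p in[(88,67),(288,66),(275,530),(102,530)]],73); print(P.round(1).tolist(),P.mean(0),[np.degrees(np.arctan2(*(P[a]-P[b])[1::-1])) for a,b in((2,1),(3,0),(1,0),(2,3))],[np.linalg.norm(P[a]-P[b]) for a,b in((2,1),(3,0),(1,0),(2,3))])
E
```

```text
12.6 [ 465.62944705 -367.61121362  359.77916108] 86.922414445153 85.3737518218176 [-0.28051269  0.09090364  0.59892395]
[[463.7, -163.5, 73.0], [458.2, -109.0, 73.0], [598.4, -95.7, 73.0], [603.7, -150.1, 73.0]] [ 530.99089601 -129.55890271   73.        ] [np.float64(5.424260525295703), np.float64(5.49063114592992), np.float64(95.78114627623614), np.float64(95.54526258638884)] [np.float64(140.84805214754627), np.float64(140.62217689233404), np.float64(54.80413506309729), np.float64(54.640299056708365)]
```

View pics/pl1.png

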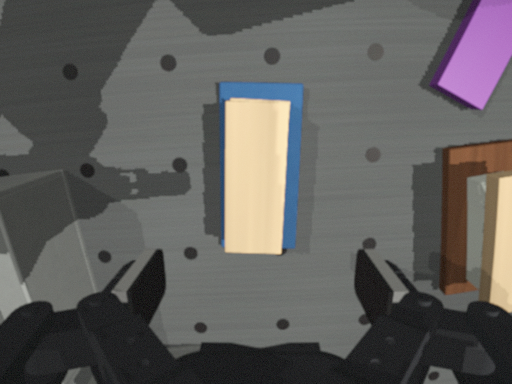

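View pics/pl1z.png

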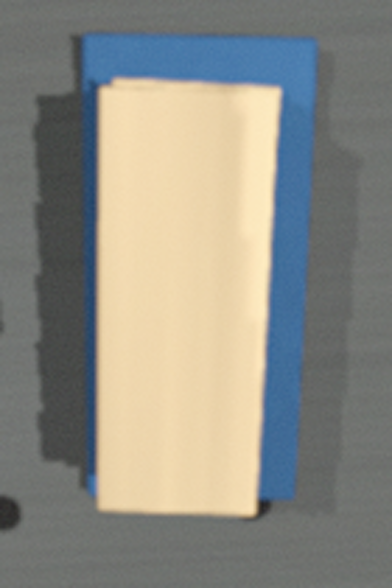

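```bash
python3 - <<'E'
from h import *; import pickle
im,c=pickle.load(open("pl1.pkl","rb"))
z=lambda u,v:((u+.5)/2.8+190-.5,(v+.5)/2.8+70-.5)
P=ray(c,[z(*p) for p in[(98,87),(281,88),(256,517),(97,511)]],46); print(P.round(1).tolist(),P.mean(0),[np.degrees(np.arctan2(*(P[a]-P[b])[1::-1])) for a,b in((2,1),(3,0),(1,0),(2,3))],[np.linalg.norm(P[a]-P[b]) for a,b in((2,1),(3,0),(1,0),(2,3))])
E
```

```text
[[391.3, -392.8, 46.0], [394.6, -337.6, 46.0], [535.9, -350.2, 46.0], [530.8, -404.6, 46.0]] [ 463.16495709 -371.30149651   46.        ] [np.float64(-5.098835613876855), np.float64(-4.8318205765857805), np.float64(86.62520300633365), np.float64(84.62051437363347)] [np.float64(141.8970919697835), np.float64(139.9649465959621), np.float64(55.36781803827057), np.float64(54.69113544756117)]
```

send_rows --steps '[{"fingers":-1,"slide":[66.1,239.6,0],"twist":[0,0,0.15]},{"fingers":-1,"slide":[66.1,239.6,0],"twist":[0,0,0.15]},{"fingers":-1,"slide":[66.1,239.6,0],"twist":[0,0,0.15]},{"fingers":-1,"slide":[66.1,239.6,0],"twist":[0,0,0.15]},{"fingers":-1,"slide":[66.1,239.6,-20],"twist":[0,0,0.15]},{"fingers":-1,"slide":[66.1,239.6,-50],"twist":[0,0,0.15]},{"fingers":-1,"slide":[66.1,239.6,-80],"twist":[0,0,0.15]},{"fingers":-1,"slide":[66.1,239.6,-110],"twist":[0,0,0.15]},{"fingers":-1,"slide":[66.1,239.6,-130],"twist":[0,0,0.15]},{"fingers":-0.5,"slide":[66.1,239.6,-138.7],"twist":[0,0,0.15]},{"fingers":-0.5,"slide":[66.1,239.6,-138.7],"twist":[0,0,0.15]},{"fingers":-0.5,"slide":[66.1,239.6,-138.7],"twist":[0,0,0.15]}]'

```text
time: 14.15
tcp_pos: [531.6, -129.5, 222.1]
orientation: [-1.28, 1.162, 1.277]
wrist_force: [0.2, -0.2, 0.4]
gripper_width: 63.9
```

```bash
python3 look.py g3
```

```text
14.15 [ 531.62636888 -129.46511315  222.05834294] 95.4120449537517 63.93631861859451 [ 0.20812078 -0.16039134  0.35740613]
```

View pics/g3.png

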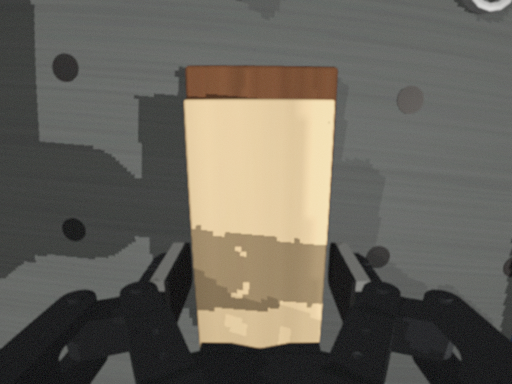

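```bash
python3 - <<'E'
import cv2
im=cv2.imread("pics/g3.png")
cv2.imwrite("pics/g3z.png",cv2.resize(im[225:355,140:380],None,fx=3.2,fy=3.2,interpolation=cv2.INTER_CUBIC))
E
```

```text
(no output)
```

View pics/g3z.png

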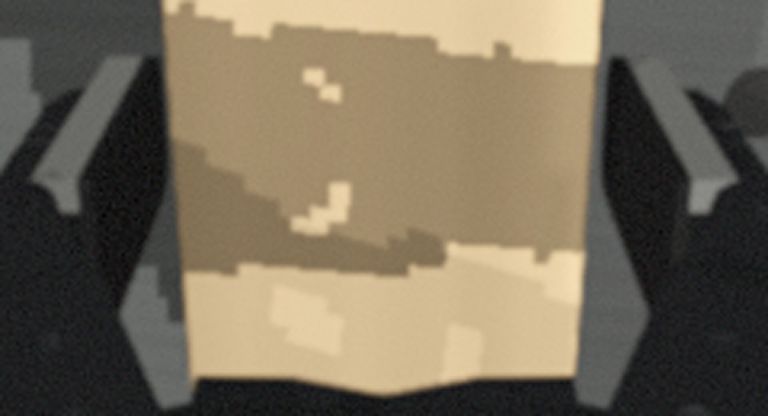

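send_rows --steps '[{"fingers":-0.5,"slide":[0,0,3],"twist":[0,0,0]},{"fingers":0,"slide":[0,0,3],"twist":[0,0,0]},{"fingers":1,"slide":[0,0,3],"twist":[0,0,0]},{"fingers":1,"slide":[0,0,3],"twist":[0,0,0]},{"fingers":1,"slide":[0,0,3],"twist":[0,0,0]},{"fingers":1,"slide":[0,0,5],"twist":[0,0,0]},{"fingers":1,"slide":[0,0,10],"twist":[0,0,0]},{"fingers":1,"slide":[0,0,25],"twist":[0,0,0]},{"fingers":1,"slide":[0,0,45],"twist":[0,0,0]},{"fingers":1,"slide":[0,0,60],"twist":[0,0,0]},{"fingers":1,"slide":[0,0,60],"twist":[0,0,0]}]' --force 30

```text
time: 15.58
tcp_pos: [531.7, -129.6, 282.9]
orientation: [-1.281, 1.162, 1.275]
wrist_force: [0.2, -0.0, -1.1]
gripper_width: 53.2
```

```bash
python3 look.py g4; python3 look.py g4s side
```

```text
15.575 [ 531.70695311 -129.62915502  282.87024067] 95.40126189821855 53.22661801102364 [ 0.22573758 -0.0424566  -1.05048363]
15.625 [ 531.26258803 -129.44831268  281.73684106] 95.39810409918692 53.30170646644428 [-0.28903778 -0.1172574  -1.16078957]
```

View pics/g4.png

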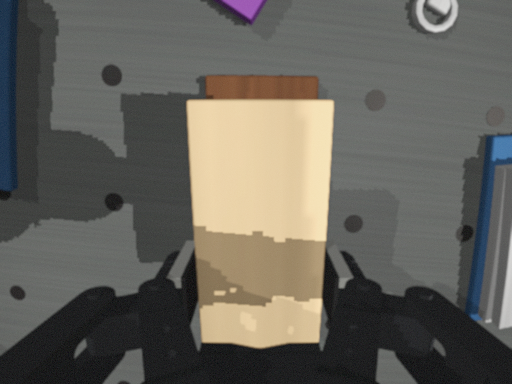

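View pics/g4s.png

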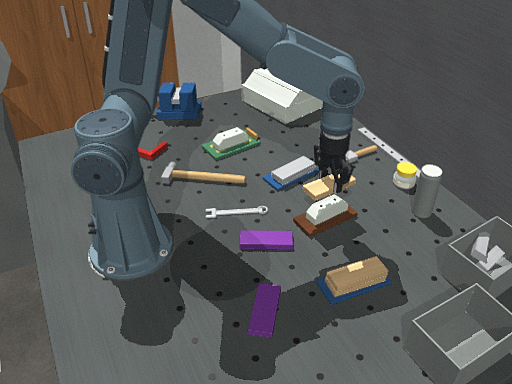

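send_rows --steps '[{"fingers":1,"slide":[-10,-40,0],"twist":[0,0,-0.03]},{"fingers":1,"slide":[-24,-85,0],"twist":[0,0,-0.07]},{"fingers":1,"slide":[-38,-130,0],"twist":[0,0,-0.11]},{"fingers":1,"slide":[-50,-175,0],"twist":[0,0,-0.15]},{"fingers":1,"slide":[-60,-215,0],"twist":[0,0,-0.18]},{"fingers":1,"slide":[-67.9,-236,0],"twist":[0,0,-0.181]},{"fingers":1,"slide":[-67.9,-241.9,0],"twist":[0,0,-0.181]},{"fingers":1,"slide":[-67.9,-241.9,-15],"twist":[0,0,-0.181]},{"fingers":1,"slide":[-67.9,-241.9,-30],"twist":[0,0,-0.181]},{"fingers":1,"slide":[-67.9,-241.9,-40],"twist":[0,0,-0.181]},{"fingers":1,"slide":[-67.9,-241.9,-46],"twist":[0,0,-0.181]},{"fingers":1,"slide":[-67.9,-241.9,-46],"twist":[0,0,-0.181]}]'

```text
time: 17.18
tcp_pos: [463.2, -370.9, 234.3]
orientation: [-1.144, 1.249, 1.146]
wrist_force: [-0.7, 0.7, -1.1]
gripper_width: 53.2
```

```bash
python3 look.py h1; python3 look.py h1t top; python3 look.py h1s side; python3 - <<'E'
import cv2
im=cv2.imread("pics/h1.png")
cv2.imwrite("pics/h1z.png",cv2.resize(im[50:250,160:360],None,fx=3,fy=3,interpolation=cv2.INTER_CUBIC))
im=cv2.imread("pics/h1s.png")
cv2.imwrite("pics/h1sz.png",cv2.resize(im[210:320,280:420],None,fx=4,fy=4,interpolation=cv2.INTER_CUBIC))
from h import *; import pickle
im,c=pickle.load(open("g4.pkl","rb"))
T=np.array([531.707,-129.629,282.87]);a=np.radians(5.40)
def q(P): return [(round(p[0]*np.cos(a)+p[1]*np.sin(a),2),round(-p[0]*np.sin(a)+p[1]*np.cos(a),2)) for p in P-T]
print(q(ray(c,[(187.5,100),(333.5,99.5),(196,230),(327,230)],T[2]-151)))
E
```

```text
17.175 [ 463.17930293 -370.89513164  234.3418122 ] 85.04872691988464 53.17951532537028 [-0.72934064  0.67124854 -1.07911038]
17.225 [ 463.30937389 -371.17746611  234.93057651] 85.03921867462955 52.92358289337617 [ 0.39192967 -0.1895372  -1.18618625]
17.275 [ 463.38233246 -371.3573322   235.31935691] 85.03547430042106 53.26219677367784 [-0.39885431  0.90396009 -0.75601847]
[(np.float64(-70.1), np.float64(-26.03)), (np.float64(-70.31), np.float64(26.67)), (np.float64(-19.88), np.float64(-25.5)), (np.float64(-19.95), np.float64(27.08))]
```

View pics/h1z.png

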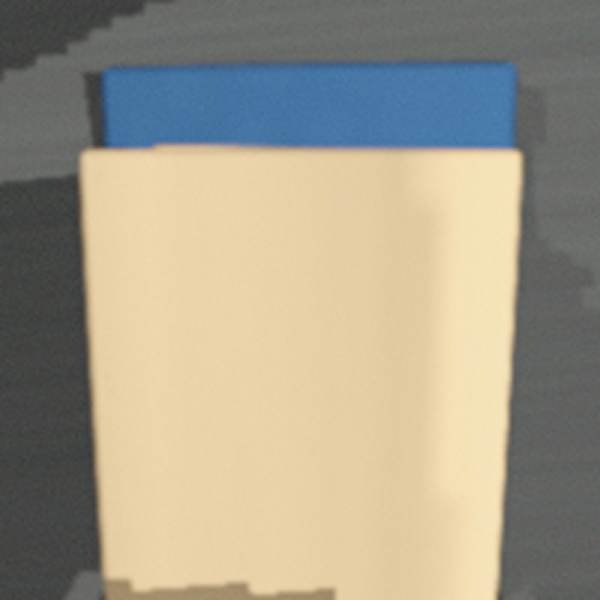

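View pics/h1sz.png

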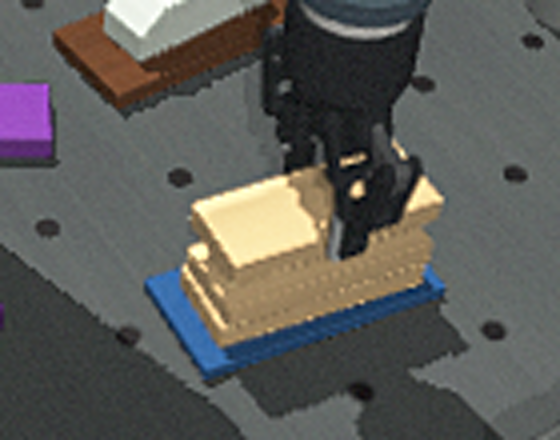

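```bash
python3 - <<'E'
from h import *; import pickle
im,c=pickle.load(open("pl1.pkl","rb"))
z=lambda u,v,f,a,b:((u+.5)/f+a-.5,(v+.5)/f+b-.5)
print(ray(c,[z(82,35,2.8,190,70),z(318,39,2.8,190,70)],10))
im,c=pickle.load(open("h1.pkl","rb"))
print(ray(c,[z(103,70,3,160,50),z(517,64,3,160,50)],10))
P=ray(c,[z(80,152,3,160,50),z(522,152,3,160,50),z(103,570,3,160,50),z(499,570,3,160,50)],234.34-151);print(P,[np.degrees(np.arctan2(*(P[a]-P[b])[1::-1])) for a,b in((2,0),(3,1),(1,0),(3,2))])
print(box(463.2,-371.3,np.radians(-4.95),140,54,0))
E
```

```text
[[ 373.23301508 -400.65486607   10.        ]
 [ 378.74619291 -321.27063902   10.        ]]
[[ 373.13806597 -400.0643627    10.        ]
 [ 378.75498189 -321.46330898   10.        ]]
[[ 390.55742948 -390.60001426   83.34      ]
 [ 395.13180123 -337.46922597   83.34      ]
 [ 444.67471177 -395.34741939   83.34      ]
 [ 449.28025725 -342.01803458   83.34      ]] [np.float64(-5.013402794946459), np.float64(-4.801928812636091), np.float64(85.07917209521183), np.float64(85.06416157336504)]
[[ 535.26865823 -350.44074544    0.        ]
 [ 530.60919448 -404.23934577    0.        ]
 [ 391.13134177 -392.15925456    0.        ]
 [ 395.79080552 -338.36065423    0.        ]]
```

send_rows --steps '[{"fingers":1,"slide":[0.4,-0.7,-8],"twist":[0,0,0]},{"fingers":1,"slide":[0.4,-0.7,-14],"twist":[0,0,0]},{"fingers":1,"slide":[0.4,-0.7,-17.5],"twist":[0,0,0]},{"fingers":1,"slide":[0.4,-0.7,-19],"twist":[0,0,0]},{"fingers":1,"slide":[0.4,-0.7,-19.5],"twist":[0,0,0]},{"fingers":1,"slide":[0.4,-0.7,-19.5],"twist":[0,0,0]},{"fingers":1,"slide":[0.4,-0.7,-19.5],"twist":[0,0,0]}]'

```text
time: 18.2
tcp_pos: [463.7, -372.1, 216.2]
orientation: [-1.145, 1.249, 1.145]
wrist_force: [-1.0, 2.5, 5.6]
gripper_width: 53.7
```

```bash
python3 look.py h2
```

```text
18.2 [ 463.65958118 -372.06799978  216.20586246] 85.0338560826959 53.66980113692208 [-0.97041076  2.50254483  5.60274134]
```

send_rows --steps '[{"fingers":-0.3,"slide":[0,0,0.3],"twist":[0,0,0]},{"fingers":-0.4,"slide":[0,0,0.3],"twist":[0,0,0]},{"fingers":-0.6,"slide":[0,0,0.3],"twist":[0,0,0]},{"fingers":-1,"slide":[0,0,0.3],"twist":[0,0,0]},{"fingers":-1,"slide":[0,0,2],"twist":[0,0,0]},{"fingers":-1,"slide":[0,0,15],"twist":[0,0,0]},{"fingers":-1,"slide":[0,0,50],"twist":[0,0,0]},{"fingers":-1,"slide":[0,0,100],"twist":[0,0,0]},{"fingers":-1,"slide":[0,0,145],"twist":[0,0,0]},{"fingers":-1,"slide":[0,0,145],"twist":[0,0,0]},{"fingers":-1,"slide":[0,0,145],"twist":[0,0,0]}]'

```text
time: 19.62
tcp_pos: [463.4, -371.7, 360.7]
orientation: [-1.145, 1.249, 1.145]
wrist_force: [0.1, 0.2, 0.1]
gripper_width: 85.3
```

```bash
python3 look.py e1; python3 look.py e1s side; python3 - <<'E'
import cv2
im=cv2.imread("pics/e1.png")
cv2.imwrite("pics/e1z.png",cv2.resize(im[60:290,180:340],None,fx=2.6,fy=2.6,interpolation=cv2.INTER_CUBIC))
im=cv2.imread("pics/e1s.png")
cv2.imwrite("pics/e1sz.png",cv2.resize(im[120:320,200:420],None,fx=2.9,fy=2.9,interpolation=cv2.INTER_CUBIC))
E
```

```text
19.625 [ 463.43274692 -371.71267001  360.67667674] 85.03008232251226 85.31728849313654 [0.14677602 0.16675576 0.07458518]
19.675 [ 463.24909865 -371.5746304   359.6175029 ] 85.02624526563466 85.60375345542326 [-0.47252725  0.25617377  0.19987618]
```

View pics/e1z.png

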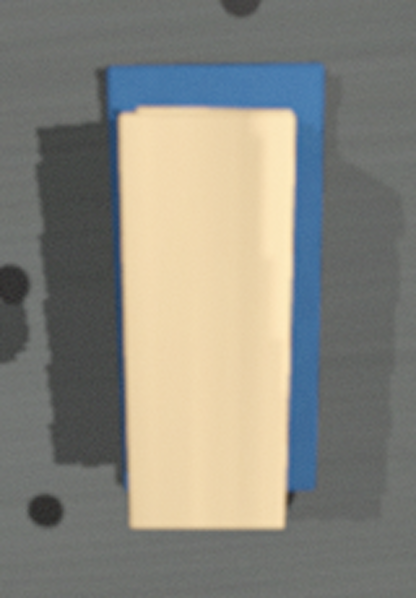

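View pics/e1sz.png

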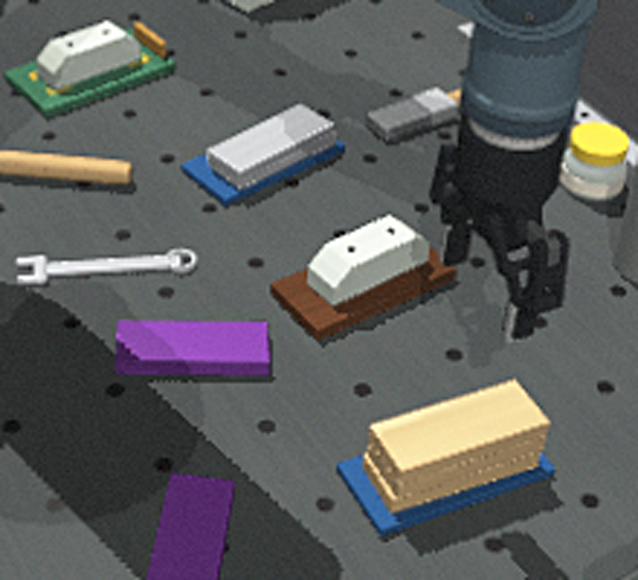

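```bash
python3 - <<'E'
from h import *; import pickle
im,c=pickle.load(open("e1.pkl","rb"))
z=lambda u,v:((u+.5)/2.6+180-.5,(v+.5)/2.6+60-.5)
P=ray(c,[z(*p) for p in[(118,112),(296,110),(285,528),(130,529)]],64); print(P.mean(0),[round(np.degrees(np.arctan2(*(P[a]-P[b])[1::-1])),2) for a,b in((2,1),(3,0),(1,0),(2,3))],[round(np.linalg.norm(P[a]-P[b]),1) for a,b in((2,1),(3,0),(1,0),(2,3))])
print("base", ray(c,[z(107,66),z(325,65)],10))
E
```

```text
[ 462.67295316 -371.41328638   64.        ] [np.float64(-4.9), np.float64(-4.87), np.float64(85.68), np.float64(85.49)] [np.float64(141.1), np.float64(140.9), np.float64(54.6), np.float64(54.5)]
base [[ 372.75043808 -400.3666774    10.        ]
 [ 379.20729494 -321.16002263   10.        ]]
```

```bash
python3 - <<'E'
from cell import env
print(env.sign_off())
E
```

```text
the job is handed in; nothing more can be done
None
```

I did the job in the order asked and handed it in at about 19.7 s of robot time. The sign-off gave no verdict.

- **Cover on the fixture:** I set it down with about 8 N of contact, right way up. In the wrist picture taken after release it lay about 0.6 mm from the centre of the yellow marks along its length. Across its width it was within about 0.2 mm, and it was square to about 0.2°.
- **Spacer on the pile:** I set it down with about 7 N of contact. Its centre measured (462.7, -371.4) with yaw -4.9°. The top of the pile measured (463.2, -371.3) and -4.95° before placing. The pile's lower boards looked unmoved, though I judged that by eye.
- **Robot clear:** My last look was a side view taken after the gripper had opened and risen about 145 mm. It shows the cover on the fixture, the lower cover still on its base, and the robot touching nothing.
- **One small disagreement:** The spacer touched down about 1 mm higher than I had calculated, and the final measurement shows no tilt or offset from it.

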